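Set the router's antennas and stand its switch box beside it

TASK

First swing the router antenna that leans out over the empty stand up to vertical, so that the slot below it is free. Then stand the slim white switch box fully home, upright, in the stand's slot. Last, swing the router's other antenna up and over until it leans 45 degrees inwards, towards the first one; let go of everything and leave the mug, drive, can and screwdriver where they are.

Things in the scene. Friction and masses are not known exactly. Their poses are not given: they have to be found in the camera images.
- router: White wireless router, fixed: a box 130 (x) by 190 (y) by 44 mm high. Origin: on the desk midway below the two antenna hinges; y runs along the port face to the robot's left, +x points away from the robot. The port face lies at x = +22 mm, so the box fills x = 22 to 152 mm; both antennas swing in the plane x = 0, just before the port face on the robot's side.
- ant_left_hinge (a point): Hinge of the left antenna (at the router's +y end): router frame (0, +80, 40) mm. The hinge's line is the router's x axis.
- ant_left_tip (a point): Tip of the left antenna: a round white rod, 150 mm from hinge to tip, 19 mm thick near the hinge and 16 mm at the tip, on a stiff hinge (0.12 N m) that stays where it is left.
- ant_left (a joint): Angle of the left antenna: 0 = vertical, positive = leaning outwards (away from the router's middle, +y), negative = leaning inwards over the middle. Range -1.3 to 1.3 rad.
- ant_right_hinge (a point): Hinge of the right antenna (at the router's -y end): router frame (0, -80, 40) mm.
- ant_right_tip (a point): Tip of the right antenna: a round white rod, 150 mm from hinge to tip, 19 mm thick near the hinge and 16 mm at the tip, on a stiff hinge (0.12 N m) that stays where it is left.
- ant_right (a joint): Angle of the right antenna: 0 = vertical, positive = leaning outwards (away from the router's middle, -y), negative = leaning inwards over the middle. Range -1.3 to 1.3 rad.
- stand: Plain aluminium stand, fixed, at the router's left or right end, in line with the antennas: a block 70 (x) by 128 (y) by 34 mm high with a slot in its top 34 mm wide (x), 104 mm long (y), 24 mm deep, its floor 10 mm above the desk, mouth chamfered 3 mm. Origin: centre of its underside, below the slot's middle.
- switchbox: Slim white network switch box, 30 mm thick (x), 100 mm long (y), 90 mm tall (z), about 0.2 kg, with grey vents on both faces; it starts standing on its long edge on the desk on the robot's side of the router. Origin: centre of its underside. Either end of it may go to either end of the slot.
- drive: Bystander: flat grey aluminium drive, 75 by 110 by 20 mm, lying beside the router at the end without the stand, below the other antenna. Origin: centre of its underside.
- mug: Bystander: white mug, 72 mm across, 85 mm tall, handle towards its +y, standing on the robot's side of the router. Origin: centre of its underside.
- can: Bystander: upright spray can, 52 mm across, 150 mm tall, out beyond one end of the row. Origin: centre of its underside.
- driver: Bystander: screwdriver, 170 mm long, lying flat along its x axis out beyond the other end of the row. Origin on the desk under its middle.

How it is judged:
By the outcome, as a careful person would: the job done as asked, in the order asked, and still so for the second after the job is handed in, with the robot touching nothing.
It also fails if it takes over 72 s, if anything falls off the work surface, if the arm or the gripper's body presses on something with over 40 N, if the wrist force passes 120 N, or if a joint passes its speed limit or range.

ROBOT

A 6-joint arm with a two-finger parallel gripper is mounted at the origin on the work surface. World frame = base frame: x ahead of the robot, y to its left, z up, the work surface at z = 0. Lengths are in m, angles in degrees, forces in N, time in s.
With the tool pointing down it reaches from about 0.375 to 0.9 m from the base axis. Payload 3.1 kg.
Tool frame: the origin (TCP) lies at the very end of the fingers, on their centre line; the grasp point (between the pads) lies 19 mm behind it; z points along the fingers, y is the line along which they close (so a half turn about z gives the same grasp; the last joint's range is limited). The gripper opens to 87 mm and grips with 3 to 60 N. Pads are 19 mm wide; open, the fingers measure 117 mm over their backs; the gripper's body (75 mm by 190 mm) begins 51 mm behind the grasp point.
Start: joints at [-87.176, 30.224, 82.088, -0, 67.689, -10.227], TCP at [0.141, -0.609, 0.223] pointing down, gripper open.
Joint ranges: [-176.69, 176.69], [-43.24, 126.21], [12.49, 139.97], [-82, 262], [0, 151.66], [-163.58, 163.58]. Speed limits (degrees/s): [159.86, 159.86, 180, 180, 180, 180].

INTERFACE

Orientations are given as a 3x3 rotation matrix whose columns are the frame's x, y, z axes.
In Python, from rig import readout, viewer, ticket gives the robot as it stands.
- The arm moves only by the tool send_rows, never from a script. Its argument "moves" is a list of rows, each a list of 6 numbers: the shift along the tool's x, y, z in units of 250 mm (1.0 is 250 mm), then the turn, a rotation vector about the tool's x, y, z in units of 90 degrees (1.0 is 90 degrees). A call has 1 to 12 rows; each row is the pose to reach, as a shift and turn from the pose commanded when the call began, along the tool's axes at that moment; what a row does not reach only later rows make up. A row lasts 1/10 s, in which the tool goes at most 50 mm and 8.59 degrees, less where a joint would pass 70% of its speed; a pose out of reach is approached as far as the arm can. A call with a number of a shift or a turn outside -1 to 1 is refused whole. A call with a gripper value outside its range is refused whole. "grip" is the opening, from 0 (shut) to 1 (fully open), set as the call begins (left out, the last holds). The fingers move at their own pace and stop on an object; the grip force is fixed at half the most. Time passes only in rows, so rows that repeat a pose let the fingers close. It gives the time, the measured TCP pose, the force, the opening and the grip force at its end, in the units of the state.
- readout.read_state(): the state, without advancing time (a new reading comes with each control period).
- viewer.capture(name): name is "scene" or "side" or "wrist"; returns (picture, depth): 480x640x3 uint8, red, green, blue; 480x640 float32, m along the optical axis (not along the pixel's ray), 0 where there is no reading.
- viewer.camera_info(name): a dict with "fx", "fy", "cx", "cy" (pixels), "R" (3x3) and "t" (3): a world point X has camera coordinates R X + t; the wrist camera has in their place "tool_from_camera" (4x4, takes a point from camera to tool coordinates, whose origin is the TCP and whose axes are the flange's). Camera axes: x right, y down, z forward; pixel columns grow to the right and rows downward; lengths in m; the calibration is good to about 2 mm. The wrist camera is an equidistant fisheye: a pixel r from the principal point sees the ray r / f radians off the axis. A picture is of the moment at which its call begins: read the wrist's pose just before it. camera_info takes no time and is no camera call.
- ticket.hand_in(): hands the job in; it is judged then, once.
The state is a dict: "time_s": time; "joint_positions": joint angles; "qvel": joint speeds; "tau": joint torques, N m; "position": TCP position; "tcp_rot": TCP orientation; "force": force on the tool from outside, world axes, zero at the start; "moment": the same for the moment, N m; "opening": opening from 0.0 (shut) to 1.0 (fully open); "grasp_force": force on a finger pad.
Only numpy, scipy, OpenCV 4.12 (cv2) and the standard library are available. Lean on these libraries where they do the work, as an engineer would, in place of code of your own. Each camera call takes 0.05 s, during which the arm holds its last target. There are 200 camera calls.

## Working session

There is one attempt and no reset: what is moved stays moved. The work goes in short steps, Python scripts to look and compute and a tool call to move; the robot and the scene stay as the last step left them, time stands still between calls to the robot, and variables do not carry over. Pictures are saved under pics/ and viewed, at most 10 in all, crops included, and the job is handed in when it is done.

Besides the shell and the picture viewer there is one more tool, called as a command line: name --pt "numbers of a row" for each row, then --argument value for the rest. send_rows: Moves the arm, as the interface text tells. Shifts and turns lie within -1 to 1; 1 stands for 250 mm of shift or 90 degrees of turn. Its arguments: {"type":"object","properties":{"moves":{"type":"array"},"grip":{"type":"number"}},"required":["moves"]}

```bash
mkdir -p pics; ls; python3 - <<'E'
from rig import readout, viewer
import cv2,numpy as np
print({k:np.round(v,3).tolist() for k,v in readout.read_state().items()})
for n in ("scene","side"):
    p,d=viewer.capture(n); cv2.imwrite(f"pics/{n}0.png",p[:,:,::-1]); np.save(f"pics/{n}0.npy",d)
    print(n,{k:np.round(v,3).tolist() for k,v in viewer.camera_info(n).items()},(d>0).mean())
print(viewer.camera_info("wrist"))
E
```

```text
pics
{'time_s': 0.0, 'joint_positions': [-87.177, 30.278, 82.154, -0.0, 67.689, -10.227], 'qvel': [-0.066, 0.011, -0.04, 0.023, 0.01, -0.044], 'tau': [0.0, -44.004, -17.659, 0.063, 0.058, -0.0], 'position': [0.141, -0.608, 0.222], 'tcp_rot': [[0.974, 0.226, -0.0], [0.226, -0.974, 0.002], [0.0, -0.002, -1.0]], 'force': [-0.208, -0.426, 0.064], 'moment': [-0.009, -0.026, -0.002], 'grasp_force': 0.0, 'opening': 0.998}
scene {'fx': 589.17, 'fy': 589.17, 'cx': 312.778, 'cy': 238.649, 'R': [[-0.775, 0.631, 0.021], [0.454, 0.58, -0.676], [-0.439, -0.515, -0.736]], 't': [0.441, -0.185, 1.538]} 0.9959375
side {'fx': 611.82, 'fy': 611.82, 'cx': 321.216, 'cy': 235.681, 'R': [[-0.927, -0.376, 0.019], [-0.251, 0.58, -0.775], [0.28, -0.723, -0.632]], 't': [0.567, 0.225, 1.052]} 0.9959505208333334
{'fx': 371.64829954431775, 'fy': 371.64829954431775, 'cx': 315.6451709696443, 'cy': 238.36587869350194, 'tool_from_camera': array([[ 1.08884948e-03, -9.63102588e-01, -2.69132346e-01,
         7.46744791e-02],
       [ 9.99999407e-01,  1.05444957e-03,  2.72377990e-04,
        -8.49084030e-04],
       [ 2.14585382e-05, -2.69132483e-01,  9.63103165e-01,
        -1.62670321e-01],
       [ 0.00000000e+00,  0.00000000e+00,  0.00000000e+00,
         1.00000000e+00]])}
```

View pics/scene0.png

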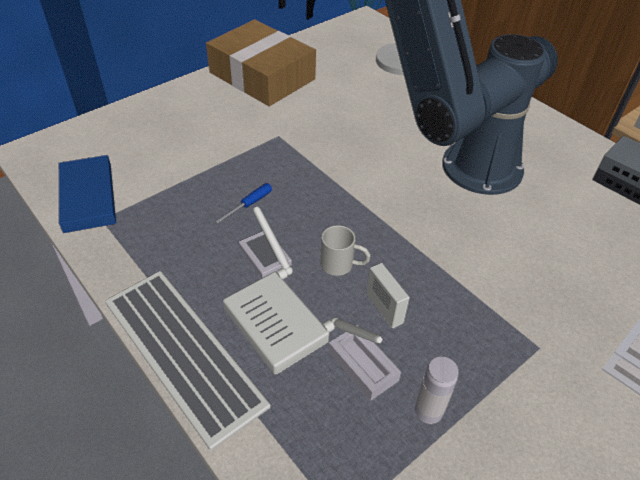

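View pics/side0.png

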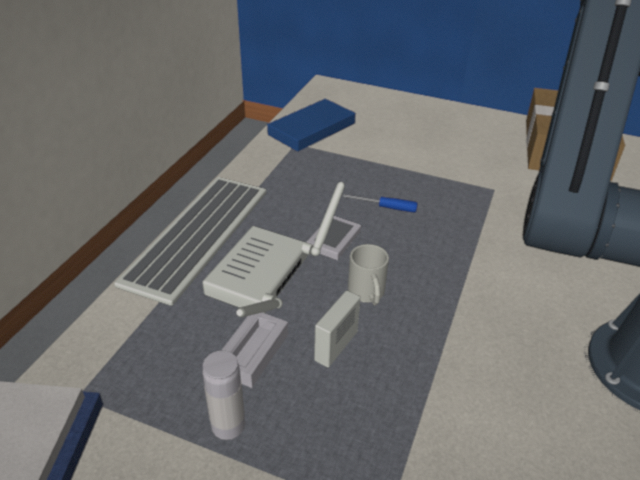

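The scene picture shows the router at (275,320), with the left antenna leaning out over the stand: hinge about (330,327), tip (380,340). The stand is at (365,360), the switch box at (388,295), the mug at (340,250) and the can at (437,390). The right antenna has its hinge at (287,270) and tip (258,210), above the drive. The side view agrees.

```bash
cat > h.py <<'E'
import numpy as np,cv2
from rig import readout,viewer
def cloud(n,d):
    c=viewer.camera_info(n);v,u=np.mgrid[:480,:640]
    P=np.stack([(u-c["cx"])/c["fx"]*d,(v-c["cy"])/c["fy"]*d,d],-1)
    return (P-c["t"])@np.array(c["R"])
def ray(n,u,v):
    c=viewer.camera_info(n);R=np.array(c["R"])
    return -R.T@c["t"], R.T@np.array([(u-c["cx"])/c["fx"],(v-c["cy"])/c["fy"],1])
def onz(n,u,v,z):
    o,r=ray(n,u,v);return o+r*(z-o[2])/r[2]
def tri(n1,p1,n2,p2):
    a,r=ray(n1,*p1);b,s=ray(n2,*p2)
    k=np.linalg.lstsq(np.stack([r,-s],1),b-a,rcond=None)[0]
    A=a+r*k[0];B=b+s*k[1];return (A+B)/2,np.linalg.norm(A-B)
E
python3 - <<'E'
from h import *
H=np.zeros((700,900),np.float32) # row: x 0.2..0.9 down->up ; col y .
for n in("scene","side"):
    P=cloud(n,np.load(f"pics/{n}0.npy"))
    for p,t in((onz(n,312,330,0),0),):pass
    Q=P.reshape(-1,3)
    m=(abs(Q[:,2])<.01)&(Q[:,0]>-.3)&(Q[:,0]<.9)
    print(n,"desk z",np.median(Q[m,2]),Q[m,2].std())
    np.save(f"pics/{n}P.npy",P)
s=np.load("pics/sceneP.npy");e=np.load("pics/sideP.npy")
def at(P,u,v):return np.round(np.median(P[v-1:v+2,u-1:u+2].reshape(-1,3),0),3)
print("scene: router",at(s,275,310),"can",at(s,442,368),"box",at(s,385,280),"mug",at(s,345,265),"tipL",at(s,379,340),"tipR",at(s,258,211))
print("side: router",at(e,255,265),"can",at(e,222,362),"tipL",at(e,240,312),"tipR",at(e,339,186))
print("tri tipL",tri("scene",(379,340),"side",(240,312)))
print("tri tipR",tri("scene",(258,211),"side",(339,186)))
E
```

```text
scene desk z 0.0018923546162789467 0.002209233852514207
side desk z 0.0007116952981269986 0.0018829639088480804
scene: router [0.713 0.056 0.045] can [0.612 0.381 0.151] box [0.52  0.161 0.092] mug [0.519 0.047 0.032] tipL [0.644 0.27  0.13 ] tipR [ 0.625 -0.117  0.131]
side: router [0.717 0.079 0.045] can [0.609 0.381 0.15 ] tipL [0.642 0.27  0.131] tipR [ 0.623 -0.118  0.129]
tri tipL (array([0.64280845, 0.26810349, 0.12820691]), np.float64(0.000917505006304086))
tri tipR (array([ 0.62353013, -0.11859416,  0.12858523]), np.float64(0.00010493854027620836))
```

```bash
python3 - <<'E'
from h import *
s=np.load("pics/sceneP.npy").reshape(-1,3);e=np.load("pics/sideP.npy").reshape(-1,3)
def rect(name,z0,z1,x0,x1,y0,y1):
    for l,Q in(("sc",s),("si",e)):
        m=(Q[:,2]>z0)&(Q[:,2]<z1)&(Q[:,0]>x0)&(Q[:,0]<x1)&(Q[:,1]>y0)&(Q[:,1]<y1)
        q=Q[m]
        # keep largest connected blob on a 3mm grid
        g=np.zeros((400,400),np.uint8);ij=((q[:,:2]-[x0,y0])/.003).astype(int);g[ij[:,0],ij[:,1]]=1
        k,L=cv2.connectedComponents(cv2.dilate(g,np.ones((3,3))));lab=L[ij[:,0],ij[:,1]]
        q=q[lab==np.bincount(lab).argmax()]
        r=cv2.minAreaRect((q[:,:2]*1000).astype(np.float32))
        print(name,l,len(q),np.round(r[0],1),np.round(r[1],1),round(r[2],2),"z",np.round(np.median(q[:,2]),4),
          "bb",np.round(q.min(0),3),np.round(q.max(0),3))
rect("router",.040,.05,.64,.9,-.1,.25)
rect("stand",.029,.039,.5,.8,.16,.38)
rect("slotfloor",.006,.014,.55,.75,.18,.35)
rect("box",.085,.098,.44,.58,.1,.25)
rect("mug",.08,.09,.4,.6,-.05,.12)
rect("can",.1,.155,.5,.75,.32,.45)
rect("drive",.015,.025,.5,.8,-.25,-.02)
rect("driver",.01,.04,.4,.9,-.4,-.14)
for nm,y0,y1,z0 in(("L",.16,.3,.055),("R",-.16,-.02,.055)):
    Q=np.vstack([s,e]);m=(Q[:,0]>.6)&(Q[:,0]<.67)&(Q[:,1]>y0)&(Q[:,1]<y1)&(Q[:,2]>z0)&(Q[:,2]<.2);q=Q[m]
    c=q.mean(0);v=np.linalg.svd(q-c)[2][0];t=(q-c)@v
    print("ant",nm,len(q),c,v,c+v*t.min(),c+v*t.max(),"ang",np.degrees(np.arctan2(v[1],v[2])))
E
```

```text
router sc 5295 [711.3  66.2] [192.  150.1] 86.97 z 0.0453 bb [ 0.64  -0.032  0.04 ] [0.79  0.163 0.05 ]
router si 4416 [710.6  66.9] [192.9 146.1] 87.25 z 0.0447 bb [ 0.64  -0.031  0.04 ] [0.787 0.165 0.05 ]
stand sc 1402 [652.1 229.6] [ 91.8 167.1] 14.66 z 0.0348 bb [0.605 0.16  0.029] [0.718 0.306 0.039]
stand si 1347 [641.8 240.3] [131.8  72.7] 87.34 z 0.0342 bb [0.603 0.174 0.029] [0.679 0.307 0.039]
slotfloor sc 556 [635.9 235.1] [98.1 27.5] 87.14 z 0.0113 bb [0.622 0.186 0.006] [0.652 0.285 0.014]
slotfloor si 589 [646.9 231.6] [93.5 26.6] 87.82 z 0.0108 bb [0.632 0.185 0.007] [0.661 0.279 0.014]
box sc 652 [516.3 168.1] [101.   31.5] 78.75 z 0.091 bb [0.493 0.117 0.085] [0.54  0.219 0.097]
box si 835 [514.4 169. ] [101.5  31.6] 80.02 z 0.0902 bb [0.491 0.117 0.085] [0.537 0.221 0.094]
mug sc 240 [514.2  12.6] [72.1 70.6] 53.83 z 0.0851 bb [ 0.477 -0.025  0.08 ] [0.55  0.049 0.09 ]
mug si 303 [511.9  13.5] [71.8 71.4] 66.61 z 0.0842 bb [ 0.476 -0.025  0.08 ] [0.547 0.052 0.089]
can sc 1148 [613.2 384.6] [49.8 52.2] 89.21 z 0.1488 bb [0.587 0.36  0.1  ] [0.639 0.409 0.155]
can s
[... 167 characters left out ...]
0.015] [ 0.669 -0.045  0.025]
drive si 868 [611.1 -98.9] [ 64.1 116.1] 1.93 z 0.0206 bb [ 0.58  -0.157  0.015] [ 0.645 -0.041  0.025]
driver sc 703 [ 865.  -170.1] [69.9 59.5] 0.58 z 0.0169 bb [ 0.83 -0.2   0.01] [ 0.9   -0.14   0.023]
driver si 467 [ 572.7 -254.6] [169.6  27.2] 7.42 z 0.0195 bb [ 0.488 -0.276  0.01 ] [ 0.658 -0.24   0.028]
ant L 840 [0.64054506 0.22200454 0.10003763] [0.0407357  0.81519646 0.57775023] [0.63745217 0.16011019 0.05617155] [0.64291666 0.26946466 0.13367381] ang 54.67384061259439
ant R 1043 [ 0.62581487 -0.07211448  0.09425612] [ 0.04097658  0.80763803 -0.58825312] [ 0.62298276 -0.12793474  0.1349135 ] [ 0.62846227 -0.01993487  0.05625046] ang 126.06818500299033
```

```bash
cat >> h.py <<'E'
from scipy.spatial.transform import Rotation as Ro
def down(yaw):  # tool pointing down, tool x at this yaw
    c,s=np.cos(np.radians(yaw)),np.sin(np.radians(yaw));return np.array([[c,s,0],[s,-c,0],[0,0,-1.]])
def go(*goals): # (x,y,z,yaw) world -> rows from the present pose
    S=readout.read_state();R=np.array(S["tcp_rot"]);p=np.array(S["position"])
    print("t",S["time_s"],"p",np.round(p,4),"yaw",np.round(np.degrees(np.arctan2(R[1,0],R[0,0])),2),"F",np.round(S["force"],1),"op",round(S["opening"],3),"gf",S["grasp_force"])
    for g in goals:
        d=R.T@(np.array(g[:3])-p)/.25;w=Ro.from_matrix(R.T@down(g[3])).as_rotvec(degrees=True)/90
        print(g,np.round(np.r_[d,w],3).tolist())
E
```

send_rows --pt "0.9 -1 -0.15 0 0 -0.82" --pt "0.9 -1 -0.15 0 0 -0.82" --pt "0.9 -1 -0.15 0 0 -0.82" --pt "0.9 -1 -0.15 0 0 -0.82" --pt "0.9 -1 -0.15 0 0 -0.82" --pt "0.9 -1 -0.15 0 0 -0.82" --pt "0.9 -1 -0.15 0 0 -0.82" --pt "0.9 -1 -0.15 0 0 -0.82" --pt "0.9 -1 -0.15 0 0 -0.82" --pt "0.9 -1 -0.15 0 0 -0.82" --grip 0

```text
time_s: 1.1
position: [0.3041, -0.3138, 0.26]
tcp_rot: [[0.054, 0.999, -0.0], [0.999, -0.054, 0.0], [0.0, -0.0, -1.0]]
force: [-0.1, 0.0, -0.2]
opening: 0.173
grasp_force: 0.0
```

```bash
python3 - <<'E'
from h import *
go((.645,.31,.26,87.15))
E
```

```text
t 1.1 p [ 0.3041 -0.3138  0.26  ] yaw 86.9 F [-0.1  0.  -0.2] op 0.173 gf 0.0
(0.645, 0.31, 0.26, 87.15) [2.565, 1.227, 0.0, -0.0, -0.0, -0.003]
```

send_rows --pt "1 0.5 0 0 0 0" --pt "1 0.5 0 0 0 0" --pt "1 0.5 0 0 0 0" --pt "1 0.5 0 0 0 0" --pt "1 0.5 0 0 0 0" --pt "1 0.5 0 0 0 0" --pt "1 0.5 0 0 0 0"

```text
time_s: 1.8
position: [0.4435, -0.069, 0.2598]
tcp_rot: [[0.052, 0.999, 0.0], [0.999, -0.052, 0.001], [0.001, 0.0, -1.0]]
force: [-0.3, -0.0, -0.2]
opening: 0.005
grasp_force: 0.0
```

send_rows --pt "1 0.5 0 0 0 0" --pt "1 0.5 0 0 0 0" --pt "1 0.5 0 0 0 0" --pt "1 0.5 0 0 0 0" --pt "1 0.5 0 0 0 0" --pt "1 0.5 0 0 0 0" --pt "1 0.5 0 0 0 0"

```text
time_s: 2.5
position: [0.5828, 0.1728, 0.2593]
tcp_rot: [[0.054, 0.999, 0.001], [0.999, -0.054, 0.001], [0.001, 0.001, -1.0]]
force: [-1.3, -0.2, 0.0]
opening: 0.004
grasp_force: 0.0
```

```bash
python3 - <<'E'
from h import *
go((.645,.31,.26,87.15),(.645,.31,.10,87.15))
E
```

```text
t 2.5 p [0.5828 0.1728 0.2593] yaw 86.91 F [-1.3 -0.2  0. ] op 0.004 gf 0.0
(0.645, 0.31, 0.26, 87.15) [0.561, 0.219, -0.002, 0.001, -0.0, -0.003]
(0.645, 0.31, 0.1, 87.15) [0.561, 0.218, 0.638, 0.001, -0.0, -0.003]
```

send_rows --pt "0.56 0.22 0 0 0 0" --pt "0.56 0.22 0 0 0 0" --pt "0.56 0.22 0 0 0 0" --pt "0.56 0.22 0.2 0 0 0" --pt "0.56 0.22 0.4 0 0 0" --pt "0.56 0.22 0.63 0 0 0" --pt "0.56 0.22 0.63 0 0 0" --pt "0.56 0.22 0.63 0 0 0"

```text
time_s: 3.3
position: [0.6427, 0.3056, 0.1007]
tcp_rot: [[0.057, 0.998, -0.005], [0.998, -0.057, -0.002], [-0.002, -0.005, -1.0]]
force: [0.2, 0.5, 0.5]
opening: 0.002
grasp_force: 0.0
```

```bash
python3 - <<'E'
from h import *
go((.642,.25,.11,87.15),(.64,.22,.12,87.15),(.639,.19,.13,87.15),(.638,.169,.13,87.15))
E
```

```text
t 3.3 p [0.6427 0.3056 0.1007] yaw 86.71 F [0.2 0.5 0.5] op 0.002 gf 0.0
(0.642, 0.25, 0.11, 87.15) [-0.222, 0.01, -0.037, -0.003, 0.001, -0.005]
(0.64, 0.22, 0.12, 87.15) [-0.342, 0.008, -0.076, -0.003, 0.001, -0.005]
(0.639, 0.19, 0.13, 87.15) [-0.463, 0.011, -0.116, -0.003, 0.001, -0.005]
(0.638, 0.169, 0.13, 87.15) [-0.547, 0.012, -0.116, -0.003, 0.001, -0.005]
```

send_rows --pt "-0.1 0 0 0 0 0" --pt "-0.16 0.01 -0.02 0 0 0" --pt "-0.22 0.01 -0.04 0 0 0" --pt "-0.28 0.01 -0.06 0 0 0" --pt "-0.34 0.01 -0.08 0 0 0" --pt "-0.4 0.01 -0.1 0 0 0" --pt "-0.46 0.01 -0.12 0 0 0" --pt "-0.5 0.01 -0.12 0 0 0" --pt "-0.53 0.01 -0.12 0 0 0" --pt "-0.54 0.01 -0.12 0 0 0" --pt "-0.54 0.01 -0.12 0 0 0"

```text
time_s: 4.4
position: [0.6384, 0.1723, 0.1319]
tcp_rot: [[0.055, 0.998, -0.001], [0.998, -0.055, -0.0], [-0.001, -0.001, -1.0]]
force: [-0.2, 0.2, 0.5]
opening: 0.002
grasp_force: 0.0
```

```bash
cat >> h.py <<'E'
def ant(y0,y1,save=None):
    c0=None;out=[]
    for n in("scene","side"):
        p,d=viewer.capture(n)
        if save:cv2.imwrite(f"pics/{save}_{n}.png",p[:,:,::-1])
        Q=cloud(n,d);np.save(f"pics/{n}P.npy",Q);Q=Q.reshape(-1,3)
        col=p.reshape(-1,3).astype(int)
        m=(Q[:,0]>.605)&(Q[:,0]<.66)&(Q[:,1]>y0)&(Q[:,1]<y1)&(Q[:,2]>.06)&(Q[:,2]<.2)&(col.min(1)>90);q=Q[m]
        if len(q)<30:print(n,len(q));continue
        c=q.mean(0);v=np.linalg.svd(q-c,full_matrices=False)[2][0];v*=np.sign(v[2]);t=(q-c)@v
        print(n,len(q),"c",np.round(c,4),"v",np.round(v,3),"ends",np.round(c+v*t.min(),3),np.round(c+v*t.max(),3),"ang",round(np.degrees(np.arctan2(v[1],v[2])),2))
E
python3 - <<'E'
from h import *
go((.638,.169,.13,87.15)); ant(.11,.165,"a1")
E
```

```text
t 4.4 p [0.6384 0.1723 0.1319] yaw 86.82 F [-0.2  0.2  0.5] op 0.002 gf 0.0
(0.638, 0.169, 0.13, 87.15) [-0.013, -0.001, 0.008, -0.001, 0.0, -0.004]
scene 193 c [0.643  0.1551 0.0987] v [0.037 0.005 0.999] ends [0.642 0.155 0.06 ] [0.645 0.155 0.158] ang 0.3
side 294 c [0.6328 0.1568 0.0987] v [-0.069 -0.006  0.998] ends [0.636 0.157 0.06 ] [0.629 0.156 0.16 ] ang -0.35
```

send_rows --pt "0.15 0 0 0 0 0" --pt "0.3 0 0 0 0 0" --pt "0.45 0 -0.2 0 0 0" --pt "0.45 0 -0.4 0 0 0" --pt "0.45 0 -0.4 0 0 0" --pt "0.45 0 -0.4 0 0 0"

```text
time_s: 5.1
position: [0.6461, 0.2867, 0.2356]
tcp_rot: [[0.053, 0.999, 0.006], [0.999, -0.053, 0.001], [0.002, 0.006, -1.0]]
force: [0.5, 0.0, -0.2]
opening: 0.004
grasp_force: 0.0
```

```bash
python3 - <<'E'
from h import *
go(); ant(.115,.2,"a2")
p=np.load("pics/sideP.npy")
E
```

```text
t 5.1 p [0.6461 0.2867 0.2356] yaw 86.95 F [ 0.5  0.  -0.2] op 0.004 gf 0.0
scene 264 c [0.6428 0.1549 0.1105] v [ 0.008 -0.015  1.   ] ends [0.642 0.156 0.061] [0.643 0.154 0.192] ang -0.86
side 412 c [0.6336 0.1574 0.1102] v [-0.019  0.012  1.   ] ends [0.635 0.157 0.06 ] [0.633 0.158 0.163] ang 0.7
```

View pics/a2_scene.png

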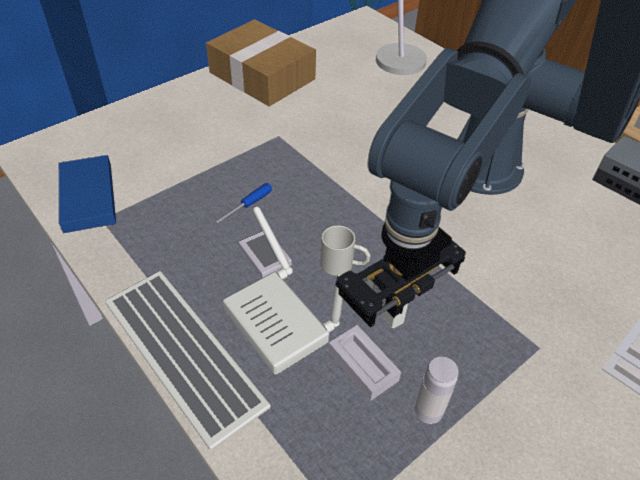

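```bash
cat >> h.py <<'E'
def wcloud(save):
    S=readout.read_state();p,d=viewer.capture("wrist");c=viewer.camera_info("wrist")
    cv2.imwrite(f"pics/{save}.png",p[:,:,::-1])
    v,u=np.mgrid[:480,:640];a=(u-c["cx"])/c["fx"];b=(v-c["cy"])/c["fy"];r=np.hypot(a,b)+1e-9
    k=np.tan(np.minimum(r,1.4))/r;P=np.stack([a*k*d,b*k*d,d],-1)
    T=c["tool_from_camera"];Q=P@T[:3,:3].T+T[:3,3]
    return p,Q@np.array(S["tcp_rot"]).T+S["position"]
def rect(name,Q,z0,z1,x0,x1,y0,y1,show=True):
    Q=Q.reshape(-1,3);m=(Q[:,2]>z0)&(Q[:,2]<z1)&(Q[:,0]>x0)&(Q[:,0]<x1)&(Q[:,1]>y0)&(Q[:,1]<y1);q=Q[m]
    if len(q)<20:print(name,len(q));return q
    r=cv2.minAreaRect((q[:,:2]*1000).astype(np.float32))
    print(name,len(q),"c",np.round(r[0],1),np.round(r[1],1),round(r[2],2),"z",round(np.median(q[:,2]),4));return q
E
python3 - <<'E'
from h import *
p,Q=wcloud("w1");np.save("pics/w1.npy",Q)
for n,P in(("sc",np.load("pics/sceneP.npy")),("si",np.load("pics/sideP.npy")),("w",Q)):
    rect(n+" stand",P,.030,.039,.59,.70,.169,.32)
    rect(n+" floor",P,.004,.016,.615,.668,.185,.295)
    rect(n+" box",P,.083,.098,.47,.56,.105,.23)
    rect(n+" desk",P,-.01,.004,.56,.6,.25,.3)
E
```

```text
sc stand 1451 c [642.  239.9] [129.8  72.8] 86.62 z 0.035
sc floor 625 c [636.  235.5] [99.  28.3] 87.42 z 0.0117
sc box 0
sc desk 299 c [578.2 275.5] [51.1 37.9] 84.78 z 0.0017
si stand 1337 c [641.5 240.4] [131.3  72.8] 87.31 z 0.0342
si floor 622 c [646.2 231.2] [92.6 27. ] 87.03 z 0.0109
si box 872 c [514.1 169.1] [103.8  31. ] 79.04 z 0.09
si desk 567 c [579.9 275. ] [50.1 39.7] 89.44 z 0.0012
w stand 3641 c [644.2 258.5] [95.1 70.3] 86.75 z 0.0343
w floor 2290 c [643.8 248.1] [81.5 33.9] 87.31 z 0.0105
w box 0
w desk 1608 c [580. 275.] [40.  49.9] 0.03 z 0.0011
```

View pics/w1.png

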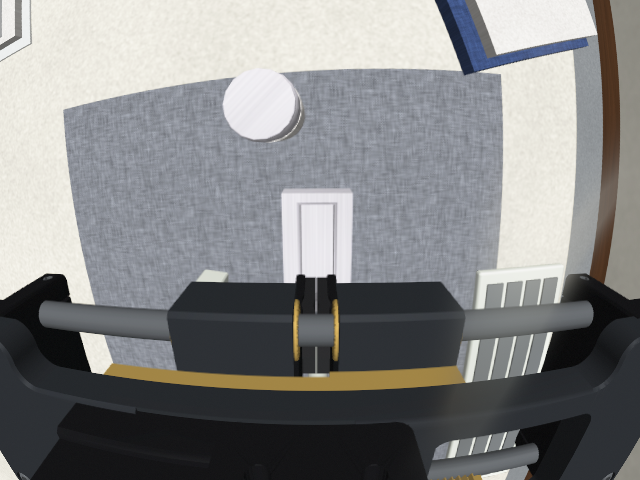

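Wrist picture: far half of the stand with slot is at (317,190)–(317,280), can at (262,105), gripper hides the rest. The box goes next.

```bash
python3 - <<'E'
from h import *
go((.515,.1687,.23,79.3),(.515,.1687,.055,79.3))
E
```

```text
t 5.25 p [0.6434 0.2845 0.2302] yaw 86.84 F [-0.5 -0.3 -0.5] op 0.004 gf 0.0
(0.515, 0.1687, 0.23, 79.3) [-0.491, -0.487, 0.004, -0.003, 0.001, 0.084]
(0.515, 0.1687, 0.055, 79.3) [-0.49, -0.484, 0.704, -0.003, 0.001, 0.084]
```

send_rows --pt "-0.49 -0.49 0 0 0 0.084" --pt "-0.49 -0.49 0 0 0 0.084" --pt "-0.49 -0.49 0 0 0 0.084" --pt "-0.49 -0.49 0 0 0 0.084" --pt "-0.49 -0.49 0.1 0 0 0.084" --pt "-0.49 -0.49 0.1 0 0 0.084" --pt "-0.49 -0.49 0.1 0 0 0.084" --grip 1

```text
time_s: 5.95
position: [0.515, 0.1692, 0.2062]
tcp_rot: [[0.187, 0.982, -0.004], [0.982, -0.187, -0.0], [-0.001, -0.004, -1.0]]
force: [0.1, 0.1, 1.0]
opening: 0.556
grasp_force: 0.0
```

```bash
python3 - <<'E'
from h import *
p,Q=wcloud("w2")
rect("w box",Q,.083,.098,.47,.56,.105,.23)
go((.515,.1687,.055,79.3))
E
```

```text
w box 4716 c [516.  169.2] [99.3 30.4] 79.29 z 0.0903
t 6.0 p [0.5159 0.1695 0.207 ] yaw 79.27 F [ 0.2  0.3 -0.2] op 0.601 gf 0.0
(0.515, 0.1687, 0.055, 79.3) [-0.004, -0.002, 0.608, -0.001, 0.0, -0.0]
```

send_rows --pt "0 0 0.15 0 0 0" --pt "0 0 0.3 0 0 0" --pt "0 0 0.45 0 0 0" --pt "0 0 0.55 0 0 0" --pt "0 0 0.6 0 0 0" --pt "0 0 0.6 0 0 0" --pt "0 0 0.6 0 0 0"

```text
time_s: 6.7
position: [0.5169, 0.1699, 0.0583]
tcp_rot: [[0.186, 0.983, 0.002], [0.983, -0.186, 0.0], [0.001, 0.002, -1.0]]
force: [-0.0, 0.0, -0.9]
opening: 0.995
grasp_force: 0.0
```

send_rows --pt "0 0 0 0 0 0" --pt "0 0 0 0 0 0" --pt "0 0 0 0 0 0" --pt "0 0 0 0 0 0" --pt "0 0 0 0 0 0" --pt "0 0 0 0 0 0" --pt "0 0 0 0 0 0" --pt "0 0 0 0 0 0" --grip 0

```text
time_s: 7.5
position: [0.5158, 0.1696, 0.0575]
tcp_rot: [[0.186, 0.983, -0.0], [0.983, -0.186, 0.0], [-0.0, -0.0, -1.0]]
force: [0.2, 0.2, 0.3]
opening: 0.358
grasp_force: 0.0
```

```bash
python3 - <<'E'
from h import *
go((.516,.2415,.115,87.15),(.6425,.241,.115,87.15))
E
```

```text
t 7.5 p [0.5158 0.1696 0.0575] yaw 79.29 F [0.2 0.2 0.3] op 0.358 gf 0.0
(0.516, 0.2415, 0.115, 87.15) [0.283, -0.053, -0.23, -0.0, 0.0, -0.087]
(0.6425, 0.241, 0.115, 87.15) [0.375, 0.445, -0.23, -0.0, 0.0, -0.087]
```

send_rows --pt "0 0 0 0 0 0" --pt "0 0 0 0 0 0" --pt "0 0 0 0 0 0" --pt "0 0 0 0 0 0" --pt "0 0 -0.05 0 0 0" --pt "0 0 -0.12 0 0 0" --pt "0 0 -0.23 0 0 0" --pt "0.1 0 -0.23 0 0 0" --pt "0.2 -0.03 -0.23 0 0 -0.05" --pt "0.28 -0.05 -0.23 0 0 -0.087" --pt "0.28 -0.05 -0.23 0 0 -0.087" --pt "0.28 -0.05 -0.23 0 0 -0.087"

```text
time_s: 8.7
position: [0.5161, 0.2408, 0.1154]
tcp_rot: [[0.05, 0.999, -0.0], [0.999, -0.05, -0.001], [-0.001, -0.0, -1.0]]
force: [0.3, -0.3, -2.5]
opening: 0.344
grasp_force: 30.0
```

```bash
python3 - <<'E'
from h import *
go((.6425,.241,.115,87.15))
E
```

```text
t 8.7 p [0.5161 0.2408 0.1154] yaw 87.16 F [ 0.3 -0.3 -2.5] op 0.344 gf 29.99677333049476
(0.6425, 0.241, 0.115, 87.15) [0.026, 0.505, 0.001, -0.0, 0.0, 0.0]
```

```bash
python3 - <<'E'
from h import *
p,Q=wcloud("w3")
L=[("w",Q)]+[(n,cloud(n,viewer.capture(n)[1])) for n in("scene","side")]
for n,P in L:
    q=rect(n+" stand",P,.030,.039,.59,.70,.169,.32)
    rect(n+" slot far wall/floor",P,.005,.016,.615,.668,.185,.295)
    b=rect(n+" heldtop",P,.140,.155,.48,.56,.18,.30)
    b=rect(n+" heldside",P,.07,.11,.48,.56,.18,.30)
E
```

```text
w stand 6953 c [643.3 247.3] [116.6  71.5] 87.34 z 0.0344
w slot far wall/floor 3440 c [648.  245.1] [93.8 26.6] 87.11 z 0.0107
w heldtop 11437 c [517.6 253.6] [73.8 53.9] 88.57 z 0.1482
w heldside 596 c [519.4 289.8] [ 1.4 28.2] 86.97 z 0.0949
scene stand 1449 c [642.6 239.9] [130.3  74. ] 86.91 z 0.035
scene slot far wall/floor 616 c [636. 236.] [98.6 27.4] 87.72 z 0.0114
scene heldtop 305 c [520.  268.8] [41.1 52.7] 84.12 z 0.1484
scene heldside 439 c [529.5 259.7] [27.3 70.3] 20.54 z 0.089
side stand 1347 c [641.4 240.4] [132.1  72.2] 87.21 z 0.0343
side slot far wall/floor 624 c [646.6 232. ] [93.  26.3] 87.22 z 0.0108
side heldtop 763 c [516.6 250.2] [80.5 54. ] 67.55 z 0.1477
side heldside 596 c [502.3 244.4] [102.5  29. ] 70.25 z 0.0879
```

View pics/w3.png

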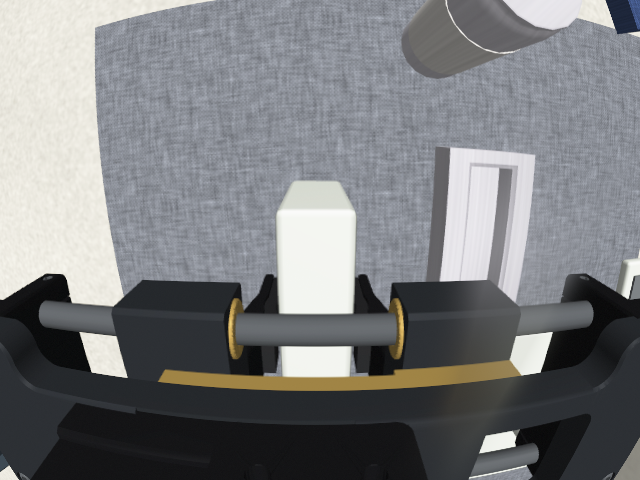

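Box held, end face at (316,195) in the wrist picture; stand at (490,230). All cameras agree on the slot centre within about 1 mm: (0.6425, 0.241).

send_rows --pt "0.02 0.15 0 0 0 0" --pt "0.03 0.3 0 0 0 0" --pt "0.03 0.42 0 0 0 0" --pt "0.026 0.505 0 0 0 0" --pt "0.026 0.505 0 0 0 0" --pt "0.026 0.505 0 0 0 0" --pt "0.026 0.505 0 0 0 0"

```text
time_s: 9.55
position: [0.6411, 0.2404, 0.1145]
tcp_rot: [[0.051, 0.999, -0.003], [0.999, -0.051, -0.0], [-0.001, -0.003, -1.0]]
force: [-0.6, 0.0, -2.7]
opening: 0.344
grasp_force: 30.0
```

```bash
python3 - <<'E'
from h import *
p,Q=wcloud("w4")
rect("w stand",Q,.030,.039,.59,.70,.169,.32)
rect("w heldside",Q,.07,.11,.6,.69,.28,.32)
rect("w slot",Q,.005,.016,.615,.668,.185,.3)
go((.6425,.241,.0925,87.15),(.6425,.241,.067,87.15))
E
```

```text
w stand 5123 c [643.9 262. ] [86.4 70.7] 86.89 z 0.0345
w heldside 600 c [644.2 289.4] [ 1.5 28.3] 87.13 z 0.0944
w slot 497 c [645.5 286. ] [ 9.8 34.5] 86.46 z 0.0105
t 9.6 p [0.6412 0.2407 0.1147] yaw 87.12 F [-0.6 -0.2 -2.4] op 0.346 gf 29.996941220015287
(0.6425, 0.241, 0.0925, 87.15) [0.002, 0.005, 0.089, -0.002, 0.0, -0.0]
(0.6425, 0.241, 0.067, 87.15) [0.002, 0.006, 0.191, -0.002, 0.0, -0.0]
```

send_rows --pt "0.002 0.005 0 0 0 0" --pt "0.002 0.005 0.04 0 0 0" --pt "0.002 0.005 0.07 0 0 0" --pt "0.002 0.005 0.09 0 0 0" --pt "0.002 0.005 0.11 0 0 0" --pt "0.002 0.005 0.12 0 0 0" --pt "0.002 0.005 0.12 0 0 0"

```text
time_s: 10.3
position: [0.6439, 0.2412, 0.0844]
tcp_rot: [[0.05, 0.999, -0.001], [0.999, -0.05, -0.0], [-0.0, -0.001, -1.0]]
force: [-0.1, -0.4, -2.6]
opening: 0.342
grasp_force: 30.0
```

```bash
python3 - <<'E'
from h import *
go((.6425,.241,.067,87.15))
E
```

```text
t 10.3 p [0.6439 0.2412 0.0844] yaw 87.12 F [-0.1 -0.4 -2.6] op 0.342 gf 29.996905443258584
(0.6425, 0.241, 0.067, 87.15) [-0.001, -0.005, 0.069, -0.001, 0.0, -0.0]
```

send_rows --pt "0 0 0.03 0 0 0" --pt "0 0 0.05 0 0 0" --pt "0 0 0.06 0 0 0" --pt "0 0 0.068 0 0 0" --pt "0 0 0.072 0 0 0" --pt "0 0 0.072 0 0 0"

```text
time_s: 10.9
position: [0.6443, 0.2413, 0.0675]
tcp_rot: [[0.05, 0.999, 0.0], [0.999, -0.05, -0.0], [0.0, 0.0, -1.0]]
force: [-1.4, -0.1, 1.3]
opening: 0.337
grasp_force: 30.0
```

```bash
python3 - <<'E'
from h import *
go((.6425,.241,.0655,87.15))
E
```

```text
t 10.9 p [0.6443 0.2413 0.0675] yaw 87.12 F [-1.4 -0.1  1.3] op 0.337 gf 29.998653901275247
(0.6425, 0.241, 0.0655, 87.15) [-0.002, -0.007, 0.008, 0.0, -0.0, -0.0]
```

send_rows --pt "0 0 0 0 0 0" --pt "0 0 0 0 0 0" --pt "0 0 0 0 0 0" --pt "0 0 0 0 0 0" --pt "0 0 -0.1 0 0 0" --pt "0 0 -0.3 0 0 0" --pt "0 0 -0.5 0 0 0" --pt "0 0 -0.7 0 0 0" --pt "0 0 -0.85 0 0 0" --pt "0 0 -0.85 0 0 0" --grip 0.8

```text
time_s: 11.9
position: [0.6481, 0.2423, 0.2879]
tcp_rot: [[0.05, 0.999, 0.015], [0.999, -0.05, 0.003], [0.004, 0.015, -1.0]]
force: [0.4, 0.0, -0.1]
opening: 0.798
grasp_force: 0.0
```

```bash
python3 - <<'E'
from h import *
go((.62,-.17,.28,87.15))
ant(.115,.18,"a3")
for n in("scene","side"):
    rect(n+" box",np.load(f"pics/{n}P.npy"),.090,.108,.60,.69,.18,.30)
p,Q=wcloud("w5");rect("w box",Q,.090,.108,.60,.69,.18,.30)
E
```

```text
t 11.9 p [0.6481 0.2423 0.2879] yaw 87.13 F [ 0.4  0.  -0.1] op 0.798 gf 0.0
(0.62, -0.17, 0.28, 87.15) [-1.653, -0.03, 0.025, 0.01, -0.002, -0.0]
scene 402 c [0.6422 0.156  0.1307] v [-0.008  0.02   1.   ] ends [0.643 0.155 0.06 ] [0.642 0.157 0.196] ang 1.17
side 586 c [0.6343 0.1578 0.1306] v [0.007 0.014 1.   ] ends [0.634 0.157 0.06 ] [0.635 0.159 0.194] ang 0.82
scene box 931 c [644.2 239.8] [101.1  33.6] 86.56 z 0.1008
side box 988 c [642.4 240.8] [101.1  31.4] 86.94 z 0.1
w box 3211 c [645.4 241.3] [99.7 30.1] 87.2 z 0.1003
```

send_rows --pt "-0.2 0 0 0 0 0" --pt "-0.4 0 0 0 0 0" --pt "-0.6 0 0 0 0 0" --pt "-0.8 0 0 0 0 0" --pt "-0.9 0 0 0 0 0" --pt "-0.9 0 0 0 0 0" --grip 0

```text
time_s: 12.65
position: [0.6316, 0.0126, 0.2767]
tcp_rot: [[0.056, 0.998, -0.005], [0.998, -0.056, -0.0], [-0.001, -0.005, -1.0]]
force: [-0.1, 0.5, -0.1]
opening: 0.338
grasp_force: 0.0
```

send_rows --pt "-0.2 0 0 0 0 0" --pt "-0.4 0 0 0 0 0" --pt "-0.6 0 0 0 0 0" --pt "-0.76 0 0 0 0 0" --pt "-0.76 0 0 0 0 0" --pt "-0.76 0 0 0 0 0"

```text
time_s: 13.25
position: [0.6227, -0.1727, 0.2775]
tcp_rot: [[0.052, 0.999, -0.003], [0.999, -0.051, 0.003], [0.003, -0.003, -1.0]]
force: [0.1, 0.1, -0.5]
opening: 0.008
grasp_force: 0.0
```

```bash
python3 - <<'E'
from h import *
go((.621,-.165,.10,87.15))
E
```

```text
t 13.25 p [ 0.6227 -0.1727  0.2775] yaw 87.05 F [ 0.1  0.1 -0.5] op 0.008 gf 0.0
(0.621, -0.165, 0.1, 87.15) [0.028, -0.006, 0.71, -0.002, -0.002, -0.001]
```

send_rows --pt "0.02 0 0.2 0 0 0" --pt "0.02 0 0.4 0 0 0" --pt "0.02 0 0.6 0 0 0" --pt "0.02 0 0.71 0 0 0" --pt "0.02 0 0.71 0 0 0" --pt "0.02 0 0.71 0 0 0"

```text
time_s: 13.85
position: [0.6239, -0.1663, 0.1018]
tcp_rot: [[0.048, 0.999, -0.001], [0.999, -0.048, 0.001], [0.001, -0.001, -1.0]]
force: [0.2, -0.9, 0.0]
opening: 0.01
grasp_force: 0.0
```

```bash
python3 - <<'E'
from h import *
go((.624,-.10,.12,87.15),(.626,-.06,.145,87.15),(.628,-.0265,.157,87.15),(.630,.015,.156,87.15),(.631,.044,.143,87.15),(.632,.061,.131,87.15))
E
```

```text
t 13.85 p [ 0.6239 -0.1663  0.1018] yaw 87.24 F [ 0.2 -0.9  0. ] op 0.01 gf 0.0
(0.624, -0.1, 0.12, 87.15) [0.265, -0.012, -0.072, -0.001, -0.001, 0.001]
(0.626, -0.06, 0.145, 87.15) [0.425, -0.012, -0.172, -0.001, -0.001, 0.001]
(0.628, -0.0265, 0.157, 87.15) [0.559, -0.011, -0.22, -0.001, -0.001, 0.001]
(0.63, 0.015, 0.156, 87.15) [0.726, -0.011, -0.216, -0.001, -0.001, 0.001]
(0.631, 0.044, 0.143, 87.15) [0.842, -0.012, -0.164, -0.001, -0.001, 0.001]
(0.632, 0.061, 0.131, 87.15) [0.91, -0.012, -0.116, -0.001, -0.001, 0.001]
```

send_rows --pt "0.13 0 -0.02 0 0 0" --pt "0.2 -0.01 -0.05 0 0 0" --pt "0.265 -0.01 -0.08 0 0 0" --pt "0.35 -0.01 -0.13 0 0 0" --pt "0.425 -0.01 -0.17 0 0 0" --pt "0.49 -0.01 -0.2 0 0 0" --pt "0.56 -0.01 -0.22 0 0 0" --pt "0.64 -0.01 -0.22 0 0 0" --pt "0.72 -0.01 -0.215 0 0 0" --pt "0.78 -0.01 -0.19 0 0 0" --pt "0.82 -0.01 -0.17 0 0 0" --pt "0.82 -0.01 -0.17 0 0 0"

```text
time_s: 15.05
position: [0.6306, 0.0385, 0.1433]
tcp_rot: [[0.048, 0.999, -0.002], [0.999, -0.048, 0.001], [0.001, -0.002, -1.0]]
force: [-0.7, -0.3, -0.5]
opening: 0.007
grasp_force: 0.0
```

```bash
python3 - <<'E'
from h import *
ant(-.02,.11,"a4")
go((.632,.061,.131,87.15))
E
```

```text
scene 251 c [0.6376 0.0431 0.122 ] v [-0.008  0.563  0.826] ends [0.638 0.001 0.061] [0.637 0.074 0.167] ang 34.26
side 295 c [0.6269 0.0469 0.1201] v [0.06  0.547 0.835] ends [0.622 0.007 0.059] [0.63  0.077 0.166] ang 33.21
t 15.15 p [0.6311 0.0368 0.1439] yaw 87.14 F [ 0.  -0.   0.5] op 0.005 gf 0.0
(0.632, 0.061, 0.131, 87.15) [0.097, -0.001, 0.052, -0.001, 0.0, -0.0]
```

View pics/a4_side.png

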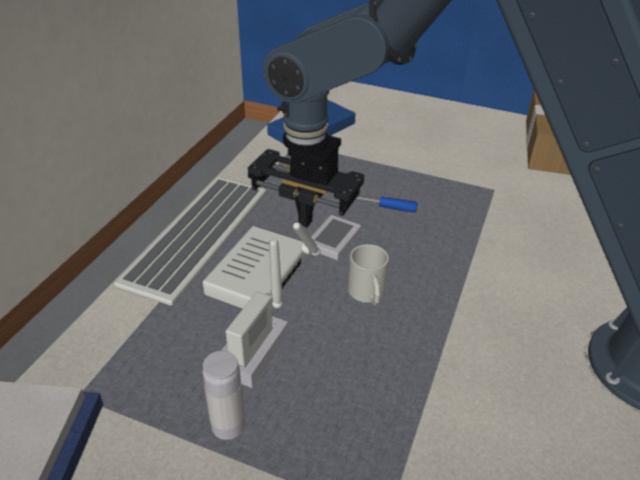

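Side picture: the box stands in the slot at (250,325), the left antenna is vertical at (277,275), and the right one leans inwards at (305,240), about 34°. Finish the push.

send_rows --pt "0.03 0 0.01 0 0 0" --pt "0.06 0 0.03 0 0 0" --pt "0.08 0 0.04 0 0 0" --pt "0.097 0 0.052 0 0 0" --pt "0.097 0 0.052 0 0 0" --pt "0.097 0 0.052 0 0 0" --pt "0.05 0 -0.1 0 0 0" --pt "-0.1 0 -0.25 0 0 0" --pt "-0.25 0 -0.45 0 0 0" --pt "-0.25 0 -0.45 0 0 0"

```text
time_s: 16.15
position: [0.6309, -0.029, 0.2622]
tcp_rot: [[0.053, 0.999, 0.009], [0.999, -0.053, -0.003], [-0.002, 0.009, -1.0]]
force: [0.5, 0.2, 0.2]
opening: 0.003
grasp_force: 0.0
```

```bash
python3 - <<'E'
from h import *
ant(-.02,.115,"a5")
ant(.115,.18)
go((.632,.061,.131,87.15))
E
```

```text
scene 270 c [0.6378 0.0557 0.1101] v [0.014 0.738 0.675] ends [ 0.637 -0.002  0.058] [0.639 0.098 0.149] ang 47.53
side 260 c [0.6271 0.0624 0.1111] v [0.079 0.72  0.69 ] ends [0.621 0.005 0.056] [0.631 0.101 0.148] ang 46.23
scene 409 c [0.6419 0.156  0.1327] v [-0.016  0.019  1.   ] ends [0.643 0.155 0.061] [0.641 0.157 0.193] ang 1.11
side 589 c [0.6343 0.1577 0.1302] v [0.009 0.012 1.   ] ends [0.634 0.157 0.06 ] [0.635 0.158 0.193] ang 0.69
t 16.35 p [ 0.6272 -0.0249  0.2558] yaw 87.1 F [ 0.3  0.7 -1.2] op 0.008 gf 0.0
(0.632, 0.061, 0.131, 87.15) [0.343, 0.003, 0.5, -0.002, -0.001, -0.001]
```

```bash
python3 - <<'E'
from h import *
ex=np.array([.9988,-.05,0]);ey=np.array([.05,.9988,0]);ez=np.array([0,0,1.])
O=np.array([.633+.0015,.0715,0])
for n in("scene","side"):
    p,d=viewer.capture(n);Q=cloud(n,d)-O
    c=viewer.camera_info(n);R=np.array(c["R"]);o=-R.T@c["t"]
    for nm,h,a in(("L",80,0),("R",-80,46)):
        for it in range(3):
            u0=np.array([np.sin(np.radians(a)),np.cos(np.radians(a))])
            X=Q@ex*1000;Y=Q@ey*1000-h;Z=Q[...,2]*1000-40
            s=Y*u0[0]+Z*u0[1];t=Y*u0[1]-Z*u0[0]
            m=(abs(X)<16)&(s>35)&(s<140)&(abs(t)<16)
            v,u=np.nonzero(m)
            r=np.stack([(u-c["cx"])/c["fx"],(v-c["cy"])/c["fy"],np.ones(len(u))],1)@R
            k=((O-o)@ex)/(r@ex);P=o+r*k[:,None]-O
            y=P@ey*1000-h;z=P[:,2]*1000-40
            w=np.linalg.svd(np.stack([y-y.mean(),z-z.mean()],1),full_matrices=False)[2][0];w*=np.sign(w[1])
            a=np.degrees(np.arctan2(*w))
        off=y.mean()*w[1]-z.mean()*w[0]
        print(n,nm,len(u),"ang",round(a,2),"axis offset from hinge",round(off,2))
E
```

```text
scene L 312 ang 5.02 axis offset from hinge -6.21
scene R 212 ang 45.47 axis offset from hinge -3.18
side L 461 ang 7.1 axis offset from hinge -11.76
side R 190 ang 45.74 axis offset from hinge -2.02
```

```bash
python3 - <<'E'
from h import *
ex=np.array([.9988,-.05,0]);ey=np.array([.05,.9988,0]);O=np.array([.6345,.0715,0])
T=[]
for n in("scene","side"):
    p,d=viewer.capture(n);Q=cloud(n,d)-O
    c=viewer.camera_info(n);R=np.array(c["R"]);o=-R.T@c["t"]
    X=Q@ex*1000;Y=Q@ey*1000-80;Z=Q[...,2]*1000-40
    m=(abs(X)<16)&(abs(Y)<20)&(Z>20)&(Z<160);v,u=np.nonzero(m)
    r=np.stack([(u-c["cx"])/c["fx"],(v-c["cy"])/c["fy"],np.ones(len(u))],1)@R
    k=((O-o)@ex)/(r@ex);P=o+r*k[:,None]-O;y=P@ey*1000-80;z=P[:,2]*1000-40
    for a in range(0,160,20):
        q=(z>=a)&(z<a+20);
        if q.any():print(n,a,q.sum(),"y",np.round([y[q].min(),y[q].mean(),y[q].max()],1))
    x0,x1,y0,y1=u.min()-25,u.max()+25,v.min()-25,v.max()+25
    T.append(cv2.resize(p[y0:y1,x0:x1,::-1],(390,590),interpolation=cv2.INTER_CUBIC));print(n,x0,x1,y0,y1)
cv2.imwrite("pics/crop.png",np.hstack(T))
E
```

```text
scene 0 20 y [-12.9  -6.4   2.8]
scene 20 53 y [-14.   -2.5  10.8]
scene 40 57 y [-12.6  -0.3  12.6]
scene 60 57 y [-11.2   0.7  13.2]
scene 80 59 y [-9.7  1.3 12.7]
scene 100 61 y [-10.    2.7  13.6]
scene 120 55 y [-8.9  2.9 14. ]
scene 140 49 y [-7.1  5.3 14.4]
scene 306 369 248 345
side 0 46 y [-20.4 -10.4   6. ]
side 20 78 y [-21.4  -5.3  12.5]
side 40 85 y [-21.5  -2.6  14.8]
side 60 88 y [-19.5  -2.5  14.2]
side 80 83 y [-17.   -1.7  15.1]
side 100 91 y [-17.6  -0.8  14.9]
side 120 83 y [-15.2  -0.3  13.4]
side 140 46 y [-8.8  5.8 15.5]
side 244 306 214 324
```

View pics/crop.png

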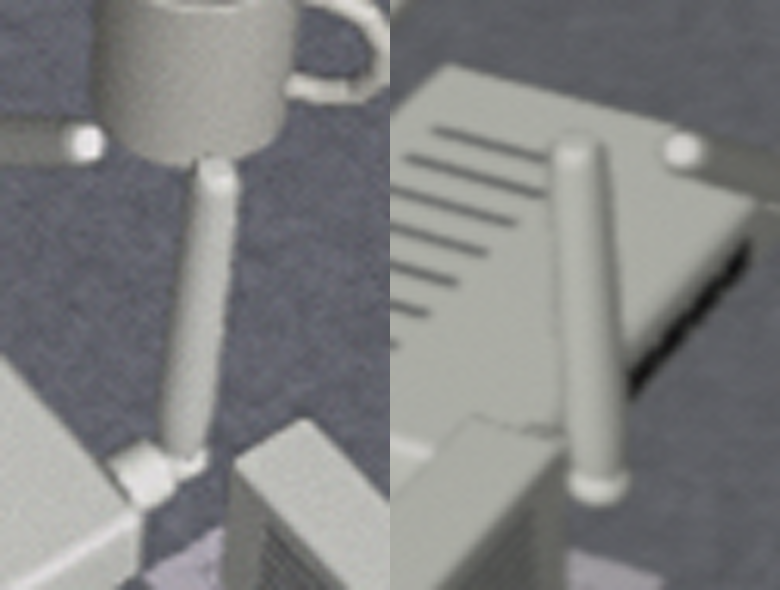

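The crop shows the left antenna upright (foot at about (600,485), tip at (578,150) in the right panel). The mid-slice slopes put it about 2° outwards. The right antenna measures about 45.5° inwards. Handing in.

```bash
python3 -c "
from rig import ticket
print(ticket.hand_in())"
```

```text
the job is handed in; nothing more can be done
None
```

The job is done and handed in: the left antenna stands vertical to within about 2°, the switch box is fully home and upright in the stand's slot, and the right antenna leans about 45° inwards. The gripper is clear of everything, and I did not touch the mug, drive, can or screwdriver.

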